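Turn the tea carousel until the marked tin faces front

TASK

Push the wooden turntable round by the blue pegs on its rim until the steel tea tin with the red band and red dot on its lid stands at the front, in line with the brass arrow on the board. Touch nothing that stands on the turntable and do not lift or tip anything; leave the bowl, the glass stopper and the jar beside it alone. Let the turntable come to rest and move the fingers away.

Things in the scene. Friction and masses are not known exactly. Their poses are not given: they have to be found in the camera images.
- foot: Fixed dark steel foot under the turntable: disc 200 mm in diameter, 12 mm high, with a flat brass arrow 24 mm wide (48 mm at its head) and 4 mm thick lying on the board and reaching out from under the platter to 220 mm from the axis. Origin on the turning axis at board level; its -x axis runs along the arrow, outwards, and is the front. It does not move.
- arrow (a point): Point on the centre line of the brass arrow, on its top face, 4 mm above the board and 165 mm from the turning axis (just outside the platter).
- platter (a joint): Angle of the wooden platter in rad, positive anticlockwise seen from above, 0 at the start wherever it stands. It turns freely both ways without end stops; dry friction needs about 1 N at the rim and stops it within a few degrees when a slow push ends.
- platter_centre (a point): Centre of the platter's top face, on the turning axis. The platter is a wooden disc 300 mm in diameter and 18 mm thick, top face 38 mm above the board, flat, without a lip.
- peg0 (a point): Centre of the top face of rim peg 0, a blue upright round peg 14 mm in diameter and 40 mm tall fixed to the platter, 138 mm from its centre. The six pegs stand 60 degrees apart, turn with the platter and are numbered anticlockwise seen from above.
- peg1 (a point): Centre of the top face of rim peg 1, a blue upright round peg 14 mm in diameter and 40 mm tall fixed to the platter, 138 mm from its centre. The six pegs stand 60 degrees apart, turn with the platter and are numbered anticlockwise seen from above.
- peg2 (a point): Centre of the top face of rim peg 2, a blue upright round peg 14 mm in diameter and 40 mm tall fixed to the platter, 138 mm from its centre. The six pegs stand 60 degrees apart, turn with the platter and are numbered anticlockwise seen from above.
- peg3 (a point): Centre of the top face of rim peg 3, a blue upright round peg 14 mm in diameter and 40 mm tall fixed to the platter, 138 mm from its centre. The six pegs stand 60 degrees apart, turn with the platter and are numbered anticlockwise seen from above.
- peg4 (a point): Centre of the top face of rim peg 4, a blue upright round peg 14 mm in diameter and 40 mm tall fixed to the platter, 138 mm from its centre. The six pegs stand 60 degrees apart, turn with the platter and are numbered anticlockwise seen from above.
- peg5 (a point): Centre of the top face of rim peg 5, a blue upright round peg 14 mm in diameter and 40 mm tall fixed to the platter, 138 mm from its centre. The six pegs stand 60 degrees apart, turn with the platter and are numbered anticlockwise seen from above.
- tin: The marked item: round stainless tea tin with screw-top lid, 57 mm in diameter, 65 mm high, 0.2 kg or so, red band round it and a red dot on the lid. Loose, standing on the platter with its centre 65 mm from the turning axis. Origin at the centre of its underside.
- bowl: Empty white ceramic bowl, rim 76 mm in diameter, 42 mm high, loose on the platter, centre 65 mm from the axis. Origin at the centre of its underside. Leave alone.
- stopper: Green glass carafe stopper, 32 mm in diameter, 52 mm high, loose on the platter, centre 65 mm from the axis. Origin at the centre of its underside. Leave alone.
- jar: Amber glass jar with a white lid, 64 mm in diameter, 85 mm high, standing on the board beside the turntable. Origin at the centre of its underside. Leave alone.
Not all that is in view belongs to the job. Leave any green, purple or turquoise look-alike of the tin alone.

How it is judged:
By the outcome, as a careful person would: the job done as asked, in the order asked, and still so for the second after the job is handed in, with the robot touching nothing.
It also fails if it takes over 64 s, if anything falls off the work surface, if the arm or the gripper's body presses on something with over 40 N, if the wrist force passes 120 N, or if a joint passes its speed limit or range.

ROBOT

A 6-joint arm with a two-finger parallel gripper is mounted at the origin on the work surface. World frame = base frame: x ahead of the robot, y to its left, z up, the work surface at z = 0. Lengths are in m, angles in rad, forces in N, time in s.
With the tool pointing down it reaches from about 0.35 to 0.975 m from the base axis. Payload 7.1 kg.
Tool frame: the origin (TCP) lies midway between the tips of the shut fingers; the grasp point (between the pads) lies 19 mm behind it; z points along the fingers, x is the direction in which the jaws open and shut, and the axes are right-handed (so a half turn about z gives the same grasp; the last joint's range is limited). The gripper opens to 88 mm and grips with 3 to 60 N. Pads are 20 mm wide; open, the fingers measure 115 mm over their backs; the gripper's body (75 mm by 178 mm) begins 61 mm behind the grasp point.
Start: joints at [1.129, 0.423, 1.63, -0, 1.089, -0.019], TCP at [0.256, 0.57, 0.223] pointing down, gripper open.
Joint ranges: [-3, 3], [-0.9, 2.11], [0.09, 2.58], [-1.31, 4.45], [0.11, 2.69], [-2.54, 2.54]. Speed limits (rad/s): [2.39, 2.39, 3.01, 3.14, 3.14, 3.14].

INTERFACE

Orientations are given as a unit quaternion [w, x, y, z].
In Python, from station import move_pose, movel, movej, command_gripper, wait, inverse_kinematics, read_camera, camera_info, MotionError, job_done, get_time, get_joint_pos, get_qvel, get_effort, get_tcp_pos, get_ee_rot, get_ft_force, get_ft_torque, get_grip_width gives the robot as it stands. Calls block until the motion is done:
- move_pose(position, orientation): joint-space move of the TCP to a pose.
- movel(position, frame=None, v=0.15, until_force=None): straight line of the TCP; frame=None keeps the orientation; v is the mean speed in m/s. With until_force (N) it stops when the force on the tool has changed by that much, and returns True; else False.
- movej(angles): joint-space move.
- command_gripper(opening): opening from 0.0 (shut) to 1.0 (fully open); the grip force is fixed at half the most; returns when the fingers have stopped.
- wait(seconds).
- inverse_kinematics(position, orientation): joint angles nearest the present ones, or None.
- read_camera(name): name is "side" or "top" or "wrist"; returns the picture (384x512x3 uint8, red, green, blue); there is no depth.
- camera_info(name): a dict with "intrinsics" (3x3 intrinsics, pixels), "T" (4x4, takes a point from camera to world coordinates); the wrist camera has in their place "tool_from_camera" (4x4, takes a point from camera to tool coordinates, whose origin is the TCP and whose axes are the tool frame's). Camera axes: x right, y up, looking along -z (the intrinsics and any distortion apply to the point x, -y, -z); pixel columns grow to the right and rows downward; lengths in m; the calibration is good to about 2 mm. A picture is of the moment at which its call begins: read the wrist's pose just before it. camera_info takes no time and is no camera call.
A pose or a line that the arm cannot do raises MotionError and nothing moves.
- job_done(): hands the job in, once; it reports no verdict.
Readings, each from a call of its own:
- get_time(): time.
- get_joint_pos(): joint angles.
- get_qvel(): joint speeds.
- get_effort(): joint torques, N m.
- get_tcp_pos(): TCP position.
- get_ee_rot(): TCP orientation.
- get_ft_force(): force on the tool from outside, world axes, zero at the start.
- get_ft_torque(): the same for the moment, N m.
- get_grip_width(): opening from 0.0 (shut) to 1.0 (fully open).
Only numpy, scipy, OpenCV 4.12 (cv2) and the standard library are available. Lean on these libraries where they do the work, as an engineer would, in place of code of your own. Each camera call takes 0.05 s, during which the arm holds its last target. There are 200 camera calls.

## Working session

There is one attempt and no reset: what is moved stays moved. The work goes in short steps, each a Python script; the robot and the scene stay as the last script left them, time stands still between calls to the robot, and variables do not carry over. Pictures are saved under pics/ and viewed, about 8 in all and at most 12, crops included, and the job is handed in when it is done.

```bash
mkdir -p pics; ls
python3 - <<'E'
from station import *
import cv2,numpy as np
for n in ("top","side"):
    im=read_camera(n); cv2.imwrite(f"pics/{n}0.png",im[:,:,::-1])
    i=camera_info(n); print(n,np.round(i["intrinsics"],1).tolist(),np.round(i["T"],3).tolist(),[k for k in i])
print(get_time())
E
```

```text
pics
top [[478.2, 0.0, 256.4], [0.0, 478.2, 192.8], [0.0, 0.0, 1.0]] [[0.005, 0.988, -0.157, 0.337], [-1.0, 0.004, -0.008, -0.099], [-0.007, 0.157, 0.988, 1.109], [0.0, 0.0, 0.0, 1.0]] ['intrinsics', 'T']
side [[422.0, 0.0, 258.1], [0.0, 422.0, 196.3], [0.0, 0.0, 1.0]] [[-0.996, 0.039, -0.081, 0.424], [-0.09, -0.503, 0.86, 0.678], [-0.007, 0.863, 0.505, 0.541], [0.0, 0.0, 0.0, 1.0]] ['intrinsics', 'T']
0.1
```

View pics/top0.png

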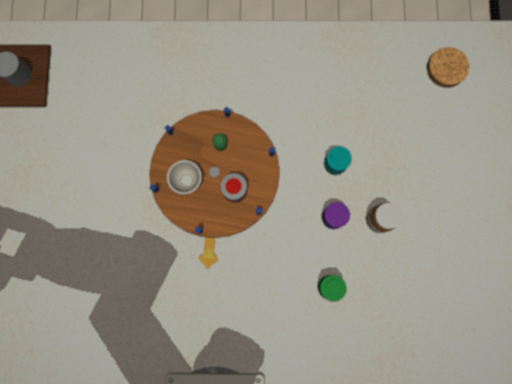

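View pics/side0.png

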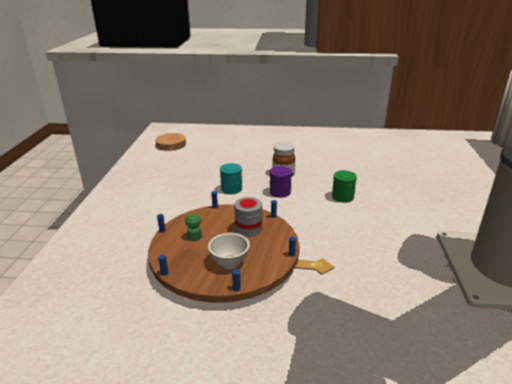

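The top view shows the red-dot tin on the platter at (233,186). The look-alikes stand off the platter: turquoise (338,158), purple (336,215) and green (333,288). The jar is at (383,216) and the arrow head at (208,260). I choose the red-dot tin and will measure and check it in one crop.

```bash
cat > h.py <<'E'
from station import *
import cv2,numpy as np
def ray(n,px,z):
    i=camera_info(n);K=i["intrinsics"];T=np.array(i["T"])
    d=T[:3,:3]@np.array([(px[0]-K[0][2])/K[0][0],-(px[1]-K[1][2])/K[1][1],-1]);o=T[:3,3]
    return (o+d*(z-o[2])/d[2])[:2]
def blobs(mask,amin):
    n,_,s,c=cv2.connectedComponentsWithStats(mask.astype(np.uint8))
    return [(c[k],s[k,4]) for k in range(1,n) if s[k,4]>=amin]
def measure(name="top",verbose=True):
    im=read_camera(name); h=cv2.cvtColor(im,cv2.COLOR_RGB2HSV).astype(int)
    H,S,V=h[...,0],h[...,1],h[...,2]
    R={}
    R["pegs"]=[(ray(name,c,.068),a) for c,a in blobs((H>105)&(H<125)&(S>120)&(V>25),6)]
    r=blobs(((H<6)|(H>174))&(S>180)&(V>120),10)
    R["dot"]=[(ray(name,c,.103),a) for c,a in r]
    R["arrow"]=[(ray(name,c,.004),a) for c,a in blobs((H>17)&(H<28)&(S>130)&(V>120),30)]
    return im,R
def fitc(p):
    p=np.array(p);A=np.c_[2*p,np.ones(len(p))];s=np.linalg.lstsq(A,(p**2).sum(1),rcond=None)[0]
    return s[:2],np.sqrt(s[2]+s[:2]@s[:2])
E
python3 - <<'E'
from h import *
for n in("top","side"):
    im,R=measure(n)
    for k in R: print(n,k,[(np.round(p,3).tolist(),int(a)) for p,a in R[k]])
    P=[p for p,a in R["pegs"] if np.linalg.norm(p-[.5,-.0])<.3]
    if len(P)>3:
        c,r=fitc(P);print("centre",c,r)
        f=lambda p:round(float(np.degrees(np.arctan2(*(p-c)[::-1]))),1)
        print("pegang",[f(p) for p in P],"dot",[(f(p),np.linalg.norm(p-c)) for p,a in R["dot"]],"arrow",[(f(p),np.linalg.norm(p-c)) for p,a in R["arrow"]])
    if n=="top": cv2.imwrite("pics/crop.png",cv2.resize(im[100:300,140:400,::-1],None,fx=3,fy=3,interpolation=2))
    if n=="top": print("jar",ray("top",(383,216),.085),"green",ray("top",(333,288),.065))
print(get_ee_rot(),get_tcp_pos())
E
```

```text
top pegs [([0.689, -0.022], 23), ([0.646, 0.108], 26), ([0.598, -0.124], 23), ([0.512, 0.137], 24), ([0.463, -0.096], 20), ([0.421, 0.035], 23)]
top dot [([0.512, -0.041], 163)]
top arrow [([0.373, 0.02], 311)]
centre [0.55456532 0.00633579] 0.1370721767285135
pegang [-12.0, 48.0, -71.7, 107.9, -132.0, 167.9] dot [(-131.9, np.float64(0.06362183668185432))] arrow [(175.8, np.float64(0.18190937767968127))]
jar [ 0.4502859  -0.36302559] green [ 0.29710714 -0.25578866]
side pegs [([0.595, -0.108], 49), ([0.463, -0.082], 56), ([0.686, -0.008], 69), ([0.421, 0.048], 87), ([0.644, 0.12], 106), ([0.512, 0.147], 112)]
side dot [([0.513, -0.04], 96)]
side arrow [([0.375, 0.022], 299)]
centre [0.55350189 0.01964105] 0.13492617099131116
pegang [-71.9, -131.7, -11.9, 168.1, 48.0, 107.8] dot [(-124.2, np.float64(0.0725026650145095))] arrow [(179.2, np.float64(0.17830590500774987))]
[ 2.34066337e-04  8.39749100e-01  5.42974441e-01 -3.88695456e-04] [0.25629936 0.56967261 0.22221659]
```

View pics/crop.png

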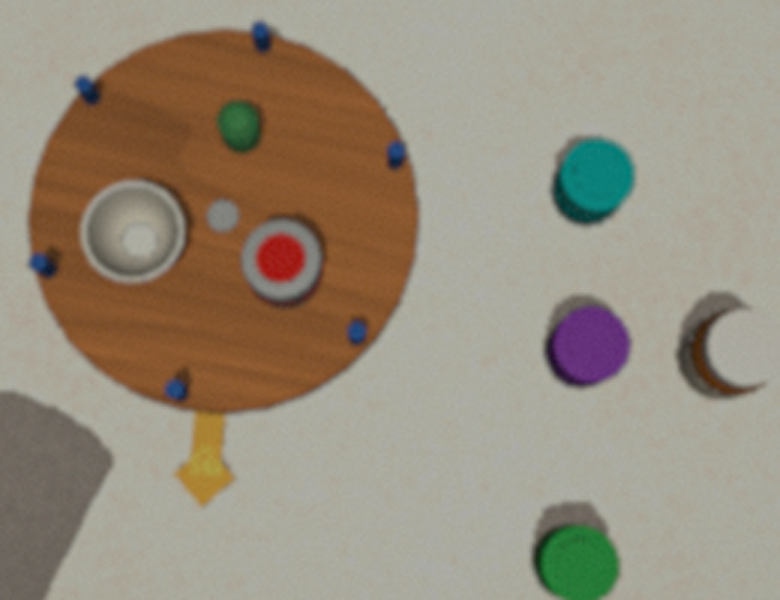

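The crop confirms it: the marked tin (grey, red dot) is at crop (281,258), at the same angle as a peg and about 64 mm from the axis. It needs about 52° clockwise to reach the arrow. I'll push the peg at -72° clockwise with the shut fingers, because nothing else stands near its path.

```bash
cat >> h.py <<'E'
C=np.array([.5545,.0065])
from scipy.spatial.transform import Rotation as Ro
def pose(ang,z,flip,r=.138):
    a=np.radians(ang); t=np.array([-np.sin(a),np.cos(a),0])*flip; zz=np.array([0,0,-1.])
    q=Ro.from_matrix(np.c_[t,np.cross(zz,t),zz]).as_quat()
    return [*(C+r*np.array([np.cos(a),np.sin(a)])),z],[q[3],*q[:3]]
def ang(p,c=C): return np.degrees(np.arctan2(*(np.array(p)-c)[::-1]))
E
python3 - <<'E'
from h import *
im=read_camera("top");h=cv2.cvtColor(im,cv2.COLOR_RGB2HSV).astype(int)
print("hub",ray("top",(214,172),.038), ray("side",(0,0),0)[:0])
for n in("top","side"):
    im=read_camera(n);h=cv2.cvtColor(im,cv2.COLOR_RGB2HSV).astype(int)
    m=(h[...,0]>17)&(h[...,0]<28)&(h[...,1]>130)&(h[...,2]>120)
    k,l,s,_=cv2.connectedComponentsWithStats(m.astype(np.uint8));b=1+np.argmax(s[1:,4])
    P=np.array([ray(n,(x,y),.004) for y,x in np.argwhere(l==b)],np.float32)
    v=cv2.fitLine(P,cv2.DIST_L2,0,.01,.01).ravel();print(n,"arrow line dir",np.degrees(np.arctan2(v[1],v[0])),v[2:],"tip",P[P[:,0].argmin()])
    # disc of platter rim (wood)
for f in(1,-1):
    for a in(-52,-64,-90,-118):
        for z in(.05,.2):
            q=inverse_kinematics(*pose(a,z,f)); print(f,a,z,None if q is None else np.round(q,2))
E
```

```text
hub [0.554692   0.00667705] []
top arrow line dir -3.3004014 [0.3734395  0.01987609] tip [0.34021518 0.02173808]
side arrow line dir -3.0707922 [0.37514526 0.02199351] tip [0.34108013 0.02191323]
1 -52 0.05 [-0.18  0.68  1.66 -0.    0.8  -0.84]
1 -52 0.2 [-0.18  0.48  1.59 -0.    1.07 -0.84]
1 -64 0.05 [-0.21  0.65  1.71 -0.    0.78 -0.66]
1 -64 0.2 [-0.21  0.45  1.64 -0.    1.05 -0.66]
1 -90 0.05 [-0.25  0.59  1.84 -0.    0.7  -0.25]
1 -90 0.2 [-0.25  0.37  1.77 -0.    1.   -0.25]
1 -118 0.05 [-0.25  0.53  1.99 -0.    0.62  0.23]
1 -118 0.2 [-0.25  0.28  1.91 -0.    0.95  0.23]
-1 -52 0.05 [-0.18  0.68  1.66 -0.    0.8   2.3 ]
-1 -52 0.2 [-0.18  0.48  1.59 -0.    1.07  2.3 ]
-1 -64 0.05 [-0.21  0.65  1.71 -0.    0.78  2.48]
-1 -64 0.2 [-0.21  0.45  1.64 -0.    1.05  2.48]
-1 -90 0.05 None
-1 -90 0.2 None
-1 -118 0.05 None
-1 -118 0.2 None
```

Run:
```python
from h import *
command_gripper(0.0)
move_pose(*pose(-50,.2,1)); p,q=pose(-50,.052,1)
movel(p,v=.12); print(get_time(),get_tcp_pos())
f0=np.array(get_ft_force())
for a in np.arange(-56,-110,-6):
    p,q=pose(a,.052,1); movel(p,frame=q,v=.04)
    print(a,np.round(np.array(get_ft_force())-f0,1))
# back off, then up
p,q=pose(-100,.052,1); movel(p,frame=q,v=.08)
p[2]=.2; movel(p,v=.15)
p,q=pose(-50,.25,1,r=.3); move_pose(p,q)
print(get_time())
im,R=measure("top")
for k in R: print(k,[(np.round(p,3).tolist(),int(a),round(float(ang(p)),1)) for p,a in R[k]])
cv2.imwrite("pics/top1.png",im[:,:,::-1])
```

```text
5.8 [ 0.64381963 -0.09931818  0.05284199]
-56 [ 0.4 -0.2  0.4]
-62 [-0.5  0.7  0.4]
-68 [-0.2 -0.1  0.2]
-74 [ 0.5  1.7 -0.7]
-80 [0.7 1.  0.6]
-86 [-0.2  0.3  0.6]
-92 [0.2 1.3 1.5]
-98 [-0.8  0.2  1.2]
-104 [-0.3  0.9  1. ]
12.7333
pegs [([0.69, 0.027], 24, 8.5), ([0.605, 0.134], 24, 68.5)]
dot []
arrow []
```

View pics/top1.png

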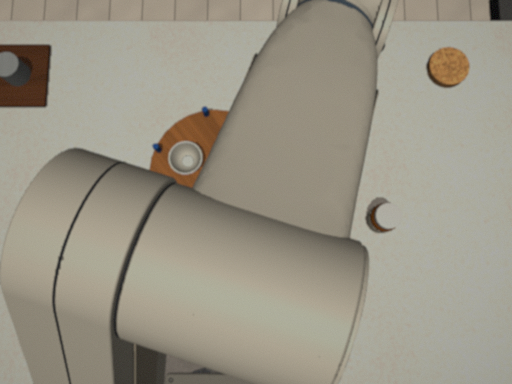

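The pegs in view have turned by -39.5° and the bowl rode along; the arm hides the tin from the top camera. The finger-to-peg lag is about 7°. Next I push almost to target and park where the view is clear.

```bash
cat >> h.py <<'E'
START=[1.129,0.423,1.63,0,1.089,-0.019]
def push(targets,back,v=.03):
    s=back
    p,q=pose(s,.2,1); move_pose(p,q); p[2]=.052; movel(p,v=.12)
    for a in targets:
        p,q=pose(a,.052,1); movel(p,frame=q,v=v)
    wait(.4)
    p,q=pose(targets[-1]+(8 if targets[-1]<back else -8),.052,1); movel(p,frame=q,v=.06)
    p[2]=.22; movel(p,v=.15); movej(START)
def report(tag):
    for n in("top","side"):
        im,R=measure(n)
        for k in R: print(n,k,[(np.round(p,3).tolist(),int(a),round(float(ang(p)),1)) for p,a in R[k]])
        cv2.imwrite(f"pics/{n}{tag}.png",im[:,:,::-1])
    print(get_time())
E
python3 - <<'E'
from h import *
push([-104,-110,-114],-92); report(2)
E
```

```text
top pegs [([0.691, 0.003], 24, -1.4), ([0.626, 0.124], 27, 58.6), ([0.621, -0.114], 22, -61.2), ([0.489, 0.127], 24, 118.5), ([0.483, -0.111], 21, -121.2), ([0.417, 0.01], 22, 178.7)]
top dot [([0.491, 0.009], 164, 178.1)]
top arrow [([0.373, 0.02], 313, 175.8)]
side pegs [([0.619, -0.101], 49, -59.0), ([0.483, -0.1], 54, -123.7), ([0.689, 0.018], 70, 4.8), ([0.419, 0.024], 73, 172.8), ([0.624, 0.135], 109, 61.6), ([0.489, 0.139], 113, 116.4)]
side dot [([0.491, 0.009], 122, 177.3)]
side arrow [([0.375, 0.022], 300, 175.0)]
22.1417
```

View pics/top2.png

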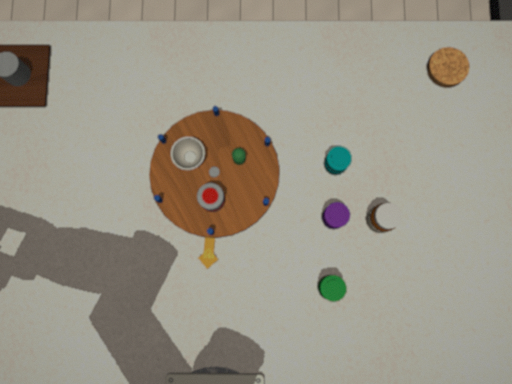

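Top view: the tin (209,196) stands nearly over the arrow, about 2° short (178° against 176°), and all the items are standing. One small push remains.

Run:
```python
from h import *
push([-112,-116.1],-104,v=.02); report(3)
im=cv2.imread("pics/top3.png")[100:280,130:330]; cv2.imwrite("pics/c3.png",cv2.resize(im,None,fx=3,fy=3))
```

```text
top pegs [([0.691, -0.002], 26, -3.4), ([0.63, 0.121], 25, 56.7), ([0.616, -0.116], 23, -63.3), ([0.493, 0.129], 25, 116.6), ([0.48, -0.108], 22, -122.9), ([0.418, 0.014], 23, 176.8)]
top dot [([0.491, 0.011], 163, 176.0)]
top arrow [([0.373, 0.02], 310, 175.8)]
side pegs [([0.615, -0.103], 47, -61.1), ([0.48, -0.097], 42, -125.8), ([0.689, 0.012], 70, 2.2), ([0.419, 0.028], 76, 171.0), ([0.628, 0.132], 113, 59.6), ([0.493, 0.141], 105, 114.6)]
side dot [([0.491, 0.012], 118, 174.9)]
side arrow [([0.375, 0.022], 296, 175.1)]
32.775
```

View pics/c3.png

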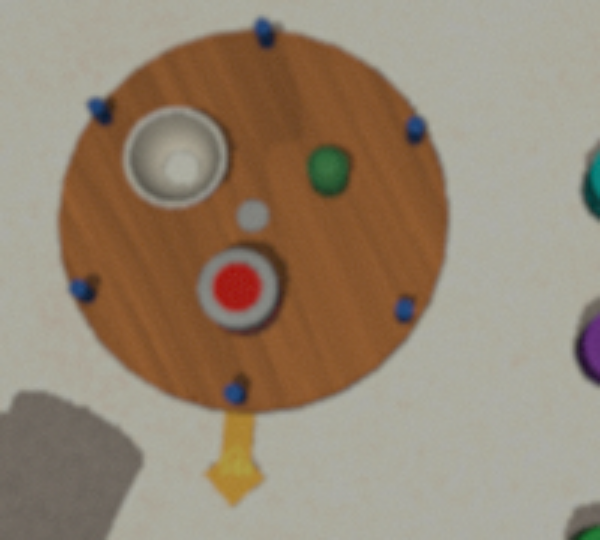

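The crop shows the tin's dot (237,287), the peg (236,391) and the arrow (235,480) in line. Both cameras agree to about 0.2°, everything stands undisturbed, and the arm is parked clear.

```bash
python3 -c "
from station import *
job_done()"
```

```text
the job is handed in; nothing more can be done
```

The red-dot tin now stands at the front, in line with the brass arrow. I handed the job in with the robot's clock at about 33 s of the 64 s allowed.

I pushed one rim peg clockwise with the shut fingers in three slow pushes, turning the platter about 52°. The fingers then backed off and the arm returned to its start pose before I handed in.

**Last checks, seen from the turning axis:**

| Camera | Tin | Arrow |
|---|---|---|
| Top | 176.0° | 175.8° |
| Side | 174.9° | 175.1° |

- **Disagreement:** The arrow's own edges gave a direction of about 176.7–176.9°. The remaining error is therefore probably within 1°.
- **Other objects:** The bowl and stopper rode round upright on the platter. In the top views I took, the jar and look-alikes had not moved. The tool felt at most about 2 N at the points where I read it.

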